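# Sort the jam bench: full jars, empty jar and lids

## Robot

A 6-joint arm with a two-finger parallel gripper is mounted at the origin on a cart in front of the work surface, level with it; the furniture and walls round the work are solid. World frame = base frame: x ahead of the robot, y to its left, z up, the work surface at z = 0. Lengths are in mm, angles in rad, forces in N, time in s.
With the tool pointing down it reaches from about 350 to 875 mm from the base axis. Payload 4.2 kg.
Tool frame: the origin (TCP) lies at the very end of the fingers, on their centre line; the grasp point (between the pads) lies 19 mm behind it; z points along the fingers, y is the direction in which the jaws open and shut (so a half turn about z gives the same grasp; the last joint's range is limited). The gripper opens to 85 mm and grips with 20 to 120 N. Pads are 22 mm wide; open, the fingers measure 114 mm over their backs; the gripper's body (76 mm by 85 mm) begins 54 mm behind the grasp point. The pads swing forward as they close: fully open they stand 13 mm farther back than shut.
Start: joints at [-0.941, 0.385, 0.008, 0, -1.194, -0.259], TCP at [226.49, -582.496, 231.312] pointing down, gripper open.
Joint ranges: [-3.14, 3.14], [-1.21, 2.06], [-1.07, 1.41], [-3.16, 2.05], [-2.99, -0.16], [-3.1, 3.1]. Speed limits (rad/s): [2.79, 2.79, 3.14, 3.14, 3.14, 3.14].

## Interface

Orientations are given as a unit quaternion [x, y, z, w].
In Python, from bench import arm, optics, job gives the robot as it stands.
- The arm moves only by the tool send_rows, never from a script. Its argument "steps" is a list that holds one entry, the list of rows, each a list of 5 numbers: the shift along the tool's x, y, z in cm, then the turn about the tool's z in rad, then the opening, from 0 (shut) to 1 (fully open). A call has 1 to 10 rows; each row shifts and turns the pose as measured when the row begins, along the tool's axes as they then stand; what a row does not reach is not made up. A row lasts 1/12 s, in which the tool goes at most 41.7 mm and 7.16 degrees, less where a joint would pass 70% of its speed; a pose out of reach is approached as far as the arm can. A call with a gripper value outside its range is refused whole. The fingers move at their own pace and stop on an object; the grip force is fixed at half the most. Time passes only in rows, so rows that do not move let the fingers close. It gives the time, the measured TCP pose, the force and the opening at its end, in the units of the state.
- arm.read_state(): the state, without advancing time (a new reading comes with each control period).
- optics.get_image(name): name is "side" or "top"; returns (picture, depth): 400x640x3 uint8, blue, green, red; 400x640 float32, mm along the optical axis (not along the pixel's ray), 0 where there is no reading.
- optics.get_calibration(name): a dict with "K" (3x3 intrinsics, pixels), "rvec" (rotation vector, rad) and "tvec" (3), from world to camera coordinates, as OpenCV has them. Camera axes: x right, y down, z forward; pixel columns grow to the right and rows downward; lengths in mm; the calibration is good to about 2 mm. A picture is of the moment at which its call begins. get_calibration takes no time and is no camera call.
- job.job_done(): hands the job in, once; it reports no verdict.
The state is a dict: "clock": time; "joints": joint angles; "joint_vel": joint speeds; "joint_efforts": joint torques, N m; "position": TCP position; "ee_rot": TCP orientation; "contact_force": force on the tool from outside, world axes, zero at the start; "wrist_torque": the same for the moment, N m; "gripper_width": finger opening in mm.
Only numpy, scipy, OpenCV 4.12 (cv2) and the standard library are available. Lean on these libraries where they do the work, as an engineer would, in place of code of your own. Each camera call takes 0.05 s, during which the arm holds its last target. There are 200 camera calls.

## Task

Sort out the jam bench: the empty open jar that stands in the wooden crate belongs upright on the grey draining tray, the green-lidded jam jar upright in the crate's larger bay and the small gold-lidded jam jar upright in its smaller bay, and the loose red lid and gold lid flat and side by side on the white enamel tray. Everything must sit on the floor of its tray or bay; set the glass jars down rather than dropping them, and tip none over. Leave the green mug and the roll of tape where they are.

Things in the scene. Friction and masses are not known exactly. Their poses are not given: they have to be found in the camera images.
- jam_green: full jam jar with a bright green screw lid, upright, 66 mm across (lid 61 mm), 108 mm tall, about 0.45 kg; origin at the centre of its underside, z up
- jam_small: small full jam jar with a gold lid, upright, 51 mm across (lid 48 mm), 70 mm tall, about 0.24 kg; origin at the centre of its underside, z up
- jar_open: empty clear glass jar without a lid, upright, 53 mm across, 109 mm tall, about 0.12 kg; at the start it stands in the larger bay of the wooden crate; origin at the centre of its underside, z up
- lid_red: loose red screw lid lying flat on the worktop, disc 63 mm across and 13 mm high, 12 g; origin at the centre of its underside, z up
- lid_gold: loose gold screw lid lying flat on the worktop, disc 63 mm across and 13 mm high, 12 g; origin at the centre of its underside, z up
- jam_crate: low slatted wooden jar crate fixed to the worktop, 100 mm (its x) by 176 mm (its y), walls 8 mm thick and 36 mm high, floor 6 mm above the worktop; a cross wall makes two bays, each 84 mm deep along x: the larger bay is 84 mm wide with its centre at y = +38 mm, the smaller is 68 mm wide with its centre at y = -46 mm; origin at the centre of the underside, z up
- drain_tray: plain grey ribbed plastic draining tray fixed to the worktop, 115 mm (its x) by 150 mm (its y), rim 4 mm thick and 14 mm high, ribbed floor 7 mm above the worktop; origin at the centre of the underside, z up
- lid_tray: shallow white enamel tray with a blue rim, fixed to the worktop, 110 mm (its x) by 190 mm (its y), rim 4 mm thick and about 10 mm high, flat floor 4 mm above the worktop; room for the two lids side by side along y, for example centred at y = +48 and -48 mm; origin at the centre of the underside, z up
- mug_green: green mug standing on the worktop, not part of the job: 94 mm high, bowl 85 mm across; origin on the worktop at the middle of its outline, bowl centre 18 mm towards its +y, handle reaching 61 mm towards its -y
- label_tape: roll of tan tape lying flat on the worktop, not part of the job: 100 mm across, 25 mm high; origin at the centre of its underside

How it is judged (in metres and radians):
At the end, for the whole second after the job is handed in: Green-lidded jar in the larger bay, small jam jar in the smaller bay, empty jar on the draining tray (within 32 x 50 mm of its middle), both lids on the enamel tray (within 26 x 66 mm): each upright or flat within 0.1 rad, on the floor within 4 mm, released and at rest (x of jam_green in the frame of jam_crate between -0.013 and 0.013 m and y of jam_green in the frame of jam_crate between 0.026 and 0.05 m and z of jam_green in the frame of jam_crate between 0.002 and 0.01 m and angle between each of jam_green, jam_small, jar_open, lid_red, lid_gold's own z axis and vertical below 0.1 rad and x of jam_small in the frame of jam_crate between -0.02 and 0.02 m and y of jam_small in the frame of jam_crate between -0.058 and -0.034 m and z of jam_small in the frame of jam_crate between 0.002 and 0.01 m and x of jar_open in the frame of drain_tray between -0.032 and 0.032 m and y of jar_open in the frame of drain_tray between -0.05 and 0.05 m and z of jar_open in the frame of drain_tray between 0.003 and 0.011 m and x of lid_red in the frame of lid_tray between -0.026 and 0.026 m and y of lid_red in the frame of lid_tray between -0.066 and 0.066 m and z of lid_red in the frame of lid_tray between 0 and 0.008 m and x of lid_gold in the frame of lid_tray between -0.026 and 0.026 m and y of lid_gold in the frame of lid_tray between -0.066 and 0.066 m and z of lid_gold in the frame of lid_tray between 0 and 0.008 m and linear speed of each of jam_green, jam_small, jar_open, lid_red, lid_gold below 0.02 m/s and contact force between the fingers and jam_green below 0.1 N and contact force between the fingers and jam_small below 0.1 N and contact force between the fingers and jar_open below 0.1 N and contact force between the fingers and lid_red below 0.1 N and contact force between the fingers and lid_gold below 0.1 N); the robot touches nothing.
It fails at once if a glass jar is tipped over (angle between any of jam_green, jam_small, jar_open's own z axis and vertical above 0.6 rad).
It fails at once if a glass jar is dropped (it moves faster than 0.7 m/s within 5 cm of the worktop) ((height (world z) of jam_green below 0.05 m and linear speed of jam_green above 0.7 m/s) or (height (world z) of jam_small below 0.05 m and linear speed of jam_small above 0.7 m/s) or (height (world z) of jar_open below 0.05 m and linear speed of jar_open above 0.7 m/s)).
It fails at once if the mug or the roll of tape is pushed more than 3 cm away (distance of any of mug_green, label_tape from where it was at the start of the episode above 0.03 m).
It also fails if it takes over 122 s, if anything falls off the work surface, if the arm or the gripper's body presses on something with over 40 N, if the wrist force passes 120 N, or if a joint passes its speed limit or range.

## Working session

There is one attempt and no reset: what is moved stays moved. The work goes in short steps, Python scripts to look and compute and a tool call to move; the robot and the scene stay as the last step left them, time stands still between calls to the robot, and variables do not carry over. Pictures are saved under pics/ and viewed, about 12 in all and at most 16, crops included, and the job is handed in when it is done.

Besides the shell and the picture viewer there is one more tool, called after "Request:" by a JSON object that holds its "method" and its "body", one argument or row to a line. send_rows: Moves the arm, as the interface text tells. Its arguments: {"type":"object","properties":{"steps":{"type":"array","items":{"type":"array","items":{"type":"array","items":{"type":"number"}}}}},"required":["steps"]}

```bash
ls; mkdir -p pics
cat > h.py <<'E'
import numpy as np, cv2
from bench import arm, optics, job
def cal(n):
    c=optics.get_calibration(n); K=np.array(c["K"],float); R=cv2.Rodrigues(np.array(c["rvec"],float))[0]; t=np.array(c["tvec"],float).ravel(); return K,R,t
def ray(n,u,v,z):
    K,R,t=cal(n); d=R.T@np.linalg.solve(K,[u,v,1]); o=-R.T@t; return o+d*(z-o[2])/d[2]
def proj(n,p):
    K,R,t=cal(n); q=K@(R@np.array(p,float)+t); return q[:2]/q[2]
def cloud(n,dep):
    K,R,t=cal(n); v,u=np.mgrid[:400,:640]; q=np.stack([u,v,np.ones_like(u)],-1).reshape(-1,3)@np.linalg.inv(K).T*dep.reshape(-1,1)
    return ((q-t)@R).reshape(400,640,3)
E
python3 - <<'E'
from h import *
for n in("top","side"):
    p,d=optics.get_image(n); cv2.imwrite(f"pics/{n}0.png",p); np.save(f"{n}0.npy",d); K,R,t=cal(n); print(n,K[0,0],-R.T@t,R[2])
print(arm.read_state())
E
```

```text
pics
top 491.0856538906638 [ 286.15428745  -31.98204334 1545.63046511] [ 0.1220822   0.00127994 -0.99251917]
side 414.61915337026915 [ 108.88907044 1136.30982552  746.44519893] [ 0.27273945 -0.82786605 -0.49015406]
{'clock': 0.1, 'joints': array([-9.41397202e-01,  3.85475967e-01,  6.73006589e-03, -4.16261825e-04,
       -1.19399129e+00, -2.58594501e-01]), 'joint_vel': array([-0.00082423, -0.00219311,  0.00447641,  0.00110328, -0.00035871,
       -0.00049402]), 'joint_efforts': array([ 2.10955095e-04, -3.93318486e+01,  1.88928455e+01,  4.19793025e+00,
       -2.60156878e-03,  1.06824390e-05]), 'position': array([ 226.29132759, -582.02520755,  230.32328906]), 'ee_rot': array([-1.84266421e-01,  9.82875835e-01,  9.59438806e-04, -2.42152574e-04]), 'contact_force': array([ 0.07622437,  0.52411671, -0.40300623]), 'wrist_torque': array([ 0.01743683,  0.00356278, -0.00260724]), 'gripper_width': 85.57455697626962}
```

View pics/top0.png

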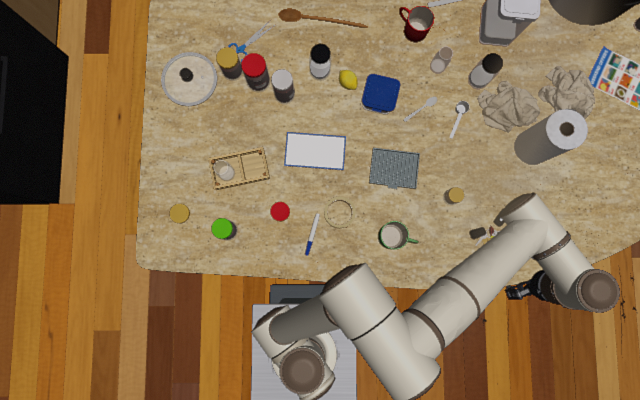

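View pics/side0.png

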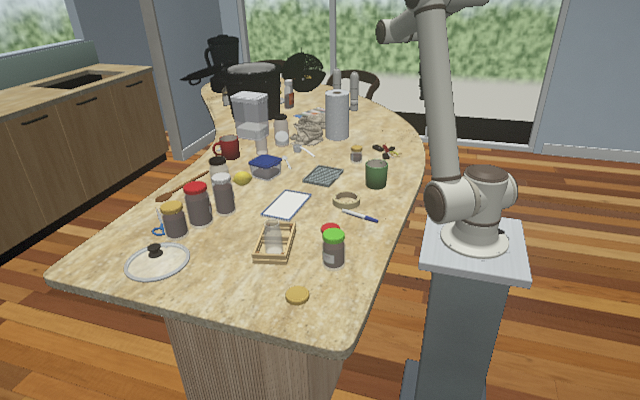

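```bash
cat > m.py <<'E'
from h import *
p=cv2.imread("pics/top0.png"); d=np.load("top0.npy"); X=cloud("top",d); hsv=cv2.cvtColor(p,cv2.COLOR_BGR2HSV)
def near(u,v,r,m):
    o=np.zeros((400,640),np.uint8); cv2.circle(o,(u,v),r,1,-1); return m.astype(bool)&(o>0)
H,S,V=[hsv[...,i].astype(int) for i in range(3)]
for nm,u,v,m,z in[("green",222,229,(H>45)&(H<75)&(S>150),108),("red",280,212,((H<8)|(H>172))&(S>150),13),("gold",179,213,(H>15)&(H<32)&(S>110),13),("small",455,195,(H>15)&(H<32)&(S>110),70),("mug",396,236,(H>45)&(H<90)&(S>50),94)]:
    k=near(u,v,25,m).astype(np.uint8); c=max(cv2.findContours(k,0,2)[0],key=cv2.contourArea); (cx,cy),r=cv2.minEnclosingCircle(c); M=cv2.moments(c); a,b=M["m10"]/M["m00"],M["m01"]/M["m00"]
    pts=X[k>0]; print(nm,(a,b),r,"area",M["m00"],"ray",ray("top",a,b,z).round(1),"diam",2*r*1540/491,"depth z med",np.median(pts[:,2]).round(1),"xy",np.median(pts[:,:2],0).round(1))
# trays: points by height / colour
for nm,u,v,w,h,m,z in[("lidtray",315,151,38,26,(S<60)&(V>170)|((H>100)&(H<130)&(S>80)),10),("drain",394,168,32,26,(S<70)&(V<170),14),("crate",240,168,36,24,(X[...,2]>25)&(X[...,2]<48),36)]:
    o=np.zeros((400,640),bool); o[v-h:v+h,u-w:u+w]=1; k=(m&o).astype(np.uint8)
    if nm!="crate": k=cv2.morphologyEx(k,cv2.MORPH_CLOSE,np.ones((5,5)))
    cs=[c for c in cv2.findContours(k,0,1)[0] if cv2.contourArea(c)>15 or nm=="crate"]
    P=np.vstack(cs)[:,0]; W=np.array([ray("top",a,b,z)[:2] for a,b in P],np.float32); (c,s,a)=cv2.minAreaRect(W); print(nm,np.round(c,1),np.round(s,1),a)
    x=X[k>0]; print("  z",np.percentile(x[:,2],[5,50,95]).round(1))
    cv2.imwrite(f"pics/k_{nm}.png",k*255)
a=cv2.resize(p[120:270,150:480],None,fx=2.4,fy=2.4,interpolation=cv2.INTER_CUBIC); cv2.imwrite("pics/crop0.png",a)
print(X[185,300:303],X[240,260])
E
python3 m.py
```

```text
green (221.77333333333334, 228.07333333333332) 10.24899959564209 area 300.0 ray [378.4 238.9 108. ] diam 64.29107689323348 depth z med 107.8 xy [378.7 238.4]
red (279.7606177606178, 210.94401544401543) 9.519816398620605 area 259.0 ray [438.2  76.1  13. ] diam 59.71697455753863 depth z med 12.8 xy [438.2  75.5]
gold (179.09152542372883, 213.02542372881356) 10.351578712463379 area 295.0 ray [431.7 391.7  13. ] diam 64.93454670954624 depth z med 12.4 xy [431.6 392.3]
small (455.67836257309943, 194.53216374269005) 7.875341415405273 area 171.0 ray [ 482.4 -460.5   70. ] diam 49.401327004986236 depth z med 69.9 xy [ 482.7 -460.3]
mug (393.7538940809969, 237.77570093457945) 19.52572250366211 area 53.5 ray [ 350.6 -266.5   94. ] diam 122.48314727348125 depth z med 90.5 xy [ 347.3 -266.1]
lidtray [637.8 -35.3] [190.8 120.2] 85.62163543701172
  z [-1.8  4.4 12. ]
drain [ 568.8 -276.8] [166.2 133.6] 82.86337280273438
  z [-1.7  5.3 15.4]
crate [572.  205.6] [101.8 176.4] 12.138662338256836
  z [27.8 35.2 42.4]
[[521.9513676   13.23645733   3.16566196]
 [522.9183908   10.23278994  -3.16715921]
 [522.28325007   6.93897597   0.98060055]] [347.94460569 138.56356855  -1.92191079]
```

```bash
sleep 1; ls pics
```

```text
crop0.png
k_crate.png
k_drain.png
k_lidtray.png
side0.png
top0.png
```

View pics/crop0.png

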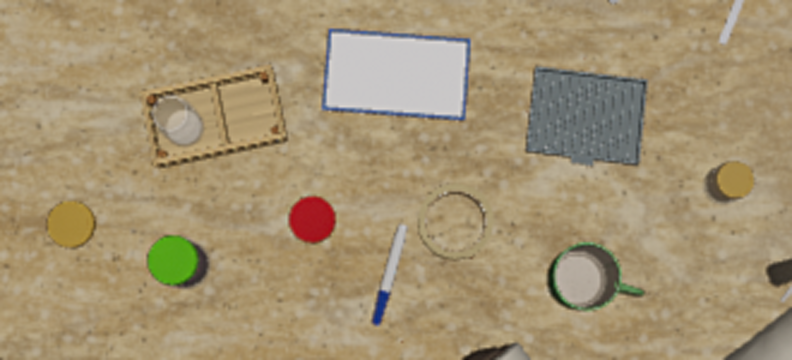

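Run:
```python
from h import *
d=np.load("top0.npy"); X=cloud("top",d)
for n,cs,z in[("lidtray",[(330,30),(469,39),(464,118),(323,109)],10),("drain",[(535,66),(646,80),(637,163),(527,151)],14)]:
    W=np.array([ray("top",150+(a+.5)/2.4-.5,120+(b+.5)/2.4-.5,z) for a,b in cs]); print(n,W.mean(0).round(1),W[:,:2].round(0).tolist()); e=W[0]-W[1]+W[3]-W[2]; print(np.degrees(np.arctan2(-e[0],e[1])),[np.linalg.norm(W[i]-W[i-1]).round(0) for i in range(4)])
s=X[150:190,205:275].reshape(-1,3); s=s[np.isfinite(s).all(1)]
m=s[(s[:,2]>60)]; print(len(m), m[:,2].max() if len(m) else 0)
t=m[m[:,2]>100]; print(len(t)); 
if len(t)>3: print(cv2.minEnclosingCircle(t[:,:2].astype(np.float32)),t.mean(0))
K,R,t3=cal("side");p=cv2.imread("pics/side0.png")
a=cv2.resize(p[200:275,235:315],None,fx=6,fy=6,interpolation=cv2.INTER_CUBIC)
b=cv2.resize(cv2.imread("pics/top0.png")[145:195,205:275],None,fx=8,fy=8,interpolation=cv2.INTER_CUBIC)
b=cv2.copyMakeBorder(b,0,50,0,0,0) ; a=a[:450]
o=np.hstack([cv2.resize(a,(300,281)),cv2.resize(b,(500,400))[:281] if 0 else np.zeros((281,0,3),np.uint8)])
cv2.imwrite("pics/jar_side.png",a); cv2.imwrite("pics/jar_top.png",b)
DS=np.load("side0.npy"); Y=cloud("side",DS)[200:275,235:315].reshape(-1,3); q=Y[(Y[:,2]>50)&(Y[:,0]>480)&(Y[:,0]<640)&(Y[:,1]>150)]; print(len(q), q.min(0) if len(q) else 0,q.max(0) if len(q) else 0)
```

```text
lidtray [632.3 -34.1  10. ] [[692.0, 55.0], [680.0, -131.0], [573.0, -123.0], [585.0, 63.0]]
-3.776688966716376 [np.float64(108.0), np.float64(186.0), np.float64(107.0), np.float64(187.0)]
drain [ 576.1 -284.5   14. ] [[642.0, -218.0], [623.0, -365.0], [512.0, -350.0], [528.0, -206.0]]
-6.857936816970881 [np.float64(115.0), np.float64(148.0), np.float64(112.0), np.float64(145.0)]
208 1545.6304651118096
94
((431.8267517089844, 113.92517852783203), 206.1781463623047) [526.65920268 212.40401393 279.19535988]
463 [530.47985546 220.60538115  50.01465309] [581.65161799 273.75050165 118.90251224]
```

View pics/jar_top.png

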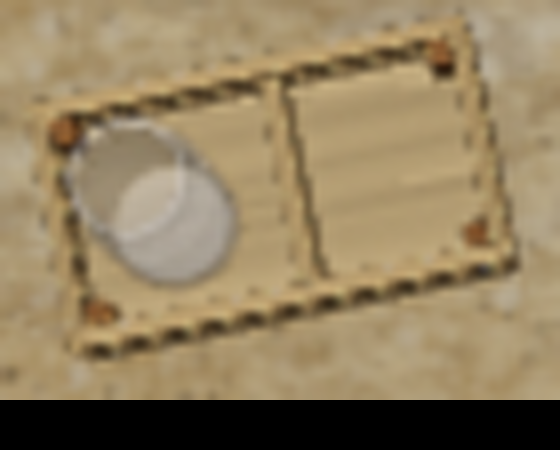

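View pics/jar_side.png

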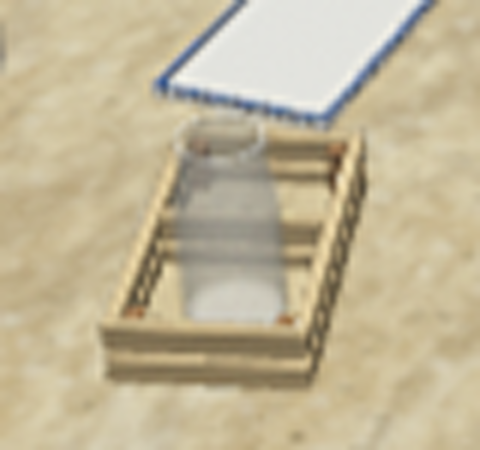

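```bash
cat > g.py <<'E'
import sys
from h import *
from scipy.spatial.transform import Rotation as Ro
def go(*T,theta=176.2):
    s=arm.read_state(); R=Ro.from_quat(s["ee_rot"]).as_matrix(); p=s["position"]; th=np.degrees(np.arctan2(R[1,1],R[0,1]))
    print("t",round(s["clock"],2),"p",p.round(1),"theta",round(th,1),"tilt",R[:2,2].round(4),"w",round(s["gripper_width"],1),"F",s["contact_force"].round(1),"turn",round(np.radians(th-theta),3))
    for q in T:
        d=R.T@(np.array(q)-p)/10; print(" to",q,"shift cm",d.round(2),"rows",int(np.ceil(np.linalg.norm(d)/4.1))); p=np.array(q)
if __name__=="__main__":
    a=list(map(float,sys.argv[1:])); go(*[a[i:i+3] for i in range(0,len(a),3)])
E
python3 - <<'E'
from h import *
print(ray("top",220.6,167.06,115),ray("top",226.4,172.8,6))
E
```

```text
[558.62836744 245.15430671 115.        ] [560.83582761 247.39021121   6.        ]
```

Request:
{"method": "send_rows", "body": {
  "steps": [
    [[0,0,0,-0.114,1],[0,0,0,-0.114,1],[0,0,0,-0.114,1],[0,0,0,-0.114,1],[0,0,0,-0.114,1],[0,0,0,-0.114,1],[0,0,0,-0.114,1],[0,0,0,-0.114,1],[0,0,0,-0.114,1],[0,0,0,-0.114,1]]
  ]
}}

```text
clock: 0.93
position: [225.0, -578.7, 223.4]
ee_rot: [-0.705, 0.71, 0.007, 0.003]
contact_force: [0.3, -0.1, 0.5]
gripper_width: 85.4
```

```bash
python3 g.py 482.5 -460.5 200 482.5 -460.5 36
```

```text
t 0.93 p [ 225.  -578.7  223.4] theta 179.6 tilt [-0.0063  0.0144] w 85.4 F [ 0.3 -0.1  0.5] turn 0.059
 to [482.5, -460.5, 200.0] shift cm [-11.96 -25.69   2.35] rows 7
 to [482.5, -460.5, 36.0] shift cm [ 0.24 -0.11 16.4 ] rows 5
```

Request:
{"method": "send_rows", "body": {
  "steps": [
    [[-1.7,-3.67,0.2,0.06,1],[-1.7,-3.67,0.2,0,1],[-1.7,-3.67,0.2,0,1],[-1.7,-3.67,0.2,0,1],[-1.7,-3.67,0.2,0,1],[-1.7,-3.67,0.2,0,1],[-1.7,-3.67,0.2,0,1],[0,0,0,0,1]]
  ]
}}

```text
clock: 1.6
position: [493.9, -469.9, 203.2]
ee_rot: [-0.681, 0.732, 0.012, 0.003]
contact_force: [-0.1, -1.3, 0.3]
gripper_width: 85.6
```

```bash
python3 g.py 482.5 -460.5 90 482.5 -460.5 36
```

```text
t 1.6 p [ 493.9 -469.9  203.2] theta 175.9 tilt [-0.0118  0.0206] w 85.6 F [-0.1 -1.3  0.3] turn -0.005
 to [482.5, -460.5, 90.0] shift cm [-0.63  1.06 11.35] rows 3
 to [482.5, -460.5, 36.0] shift cm [ 0.11 -0.07  5.4 ] rows 2
```

Request:
{"method": "send_rows", "body": {
  "steps": [
    [[-0.2,0.35,3.8,0,1],[-0.2,0.35,3.8,0,1],[-0.2,0.35,3.7,0,1],[0,0,0,0,1],[0,0,0,0,1]]
  ]
}}

```text
clock: 2.02
position: [487.7, -458.7, 86.7]
ee_rot: [-0.684, 0.729, 0.01, 0.003]
contact_force: [0.8, -0.7, 2.0]
gripper_width: 85.0
```

```bash
python3 g.py 482.5 -460.5 36; python3 -c "
from h import *
for n in('top','side'):
  p,_=optics.get_image(n); cv2.imwrite(f'pics/{n}1.png',p)
a=proj('side',[482,-460,50]); b=proj('top',[482,-460,60]); print(a,b)
f=lambda n,c,s:cv2.resize(cv2.imread(f'pics/{n}1.png')[int(c[1])-s:int(c[1])+s,int(c[0])-s:int(c[0])+s],(400,400),interpolation=2)
cv2.imwrite('pics/c1.png',np.hstack([f('side',a,30),f('top',b,40)]))
"
```

```text
t 2.02 p [ 487.7 -458.7   86.7] theta 176.4 tilt [-0.0102  0.0182] w 85.0 F [ 0.8 -0.7  2. ] turn 0.003
 to [482.5, -460.5, 36.0] shift cm [0.3  0.45 5.07] rows 2
[355.74257237 151.68898792] [454.56742292 195.08475342]
```

View pics/c1.png

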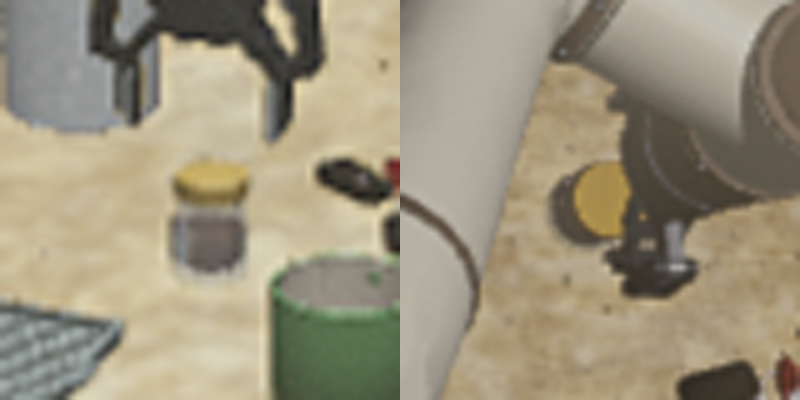

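Run:
```python
from h import *
b=np.array([454,195])
for q in [(437,-458.7,100),(437,-458.7,130),(425,-458.7,170),(482.4,-460.5,70)]: print(q,((proj('top',q)-b+40)*5+[400,0]).round(0), ((proj('side',q)-np.array([355,151])+30)*400/60).round(0))
```

```text
(437, -458.7, 100) [622. 267.] [276. 138.]
(437, -458.7, 130) [638. 262.] [278.  93.]
(425, -458.7, 170) [660. 275.] [299.  33.]
(482.4, -460.5, 70) [608. 198.] [205. 175.]
```

Request:
{"method": "send_rows", "body": {
  "steps": [
    [[0.15,0.25,1.8,0,1],[0.1,0.2,1.7,0,1],[0,0,1.2,0,1],[0,0,0,0,1]]
  ]
}}

```text
clock: 2.45
position: [488.9, -465.9, 50.6]
ee_rot: [-0.684, 0.729, -0.001, 0.005]
contact_force: [0.1, 0.5, 0.0]
gripper_width: 85.2
```

```bash
python3 g.py 482.5 -460.5 36
```

```text
t 2.45 p [ 488.9 -465.9   50.6] theta 176.3 tilt [0.0081 0.0057] w 85.2 F [0.1 0.5 0. ] turn 0.002
 to [482.5, -460.5, 36.0] shift cm [-0.49  0.69  1.46] rows 1
```

Request:
{"method": "send_rows", "body": {
  "steps": [
    [[-0.4,0.6,0.7,0,1],[0,0,0.5,0,1],[0,0,0,0,1],[0,0,0,0,1]]
  ]
}}

```text
clock: 2.78
position: [487.2, -465.1, 45.2]
ee_rot: [-0.684, 0.729, -0.007, 0.006]
contact_force: [-0.2, -1.0, -0.5]
gripper_width: 85.6
```

```bash
python3 g.py 482.5 -460.5 36;python3 g.py 482.5 -460.5 36
```

```text
t 2.78 p [ 487.2 -465.1   45.2] theta 176.4 tilt [ 0.0173 -0.002 ] w 85.6 F [-0.2 -1.  -0.5] turn 0.003
 to [482.5, -460.5, 36.0] shift cm [-0.43  0.51  0.91] rows 1
t 2.78 p [ 487.2 -465.1   45.2] theta 176.4 tilt [ 0.0173 -0.002 ] w 85.6 F [-0.2 -1.  -0.5] turn 0.003
 to [482.5, -460.5, 36.0] shift cm [-0.43  0.51  0.91] rows 1
```

Request:
{"method": "send_rows", "body": {
  "steps": [
    [[-0.35,0.4,0.7,0,1],[-0.3,0.3,0.5,0,1],[-0.15,0.15,0.3,0,1]]
  ]
}}

```text
clock: 3.03
position: [481.5, -457.8, 32.3]
ee_rot: [-0.685, 0.729, -0.01, 0.006]
contact_force: [0.3, 0.4, -0.5]
gripper_width: 85.3
```

```bash
python3 g.py 482.5 -460.5 36
```

```text
t 3.03 p [ 481.5 -457.8   32.3] theta 176.4 tilt [ 0.023  -0.0061] w 85.3 F [ 0.3  0.4 -0.5] turn 0.004
 to [482.5, -460.5, 36.0] shift cm [ 0.26 -0.13 -0.37] rows 1
```

Request:
{"method": "send_rows", "body": {
  "steps": [
    [[0.2,-0.1,-0.4,0,1],[0,0,-0.2,0,0],[0,0,0,0,0],[0,0,0,0,0],[0,0,0,0,0],[0,0,0,0,0],[0,0,0,0,0],[0,0,0,0,0]]
  ]
}}

```text
clock: 3.7
position: [482.0, -459.5, 38.6]
ee_rot: [-0.685, 0.729, -0.01, 0.006]
contact_force: [0.2, 0.3, 0.3]
gripper_width: 46.1
```

```bash
python3 g.py 482.5 -460.5 200
```

```text
t 3.7 p [ 482.  -459.5   38.6] theta 176.5 tilt [ 0.0221 -0.0058] w 46.1 F [0.2 0.3 0.3] turn 0.005
 to [482.5, -460.5, 200.0] shift cm [  0.16  -0.41 -16.13] rows 4
```

Request:
{"method": "send_rows", "body": {
  "steps": [
    [[0,0,-0.5,0,0],[0,0,-1.5,0,0],[0,0,-3,0,0],[0,0,-4,0,0],[0,0,-4,0,0],[0,0,-3,0,0],[0,0,-1,0,0]]
  ]
}}

```text
clock: 4.28
position: [472.6, -454.8, 204.5]
ee_rot: [-0.684, 0.73, 0.004, 0.004]
contact_force: [0.2, 0.0, -1.9]
gripper_width: 46.1
```

```bash
python3 g.py 581.7 160.6 200; python3 -c "
from h import *
p,_=optics.get_image('side'); a=proj('side',[482,-460,170]).astype(int); print(a)
cv2.imwrite('pics/c2.png',cv2.resize(p[a[1]-40:a[1]+60,a[0]-50:a[0]+50],(400,400),interpolation=2))
"
```

```text
t 4.28 p [ 472.6 -454.8  204.5] theta 176.2 tilt [0.0002 0.0116] w 46.1 F [ 0.2  0.  -1.9] turn 0.001
 to [581.7, 160.6, 200.0] shift cm [-62.11  -6.85   1.17] rows 16
[356 124]
```

View pics/c2.png

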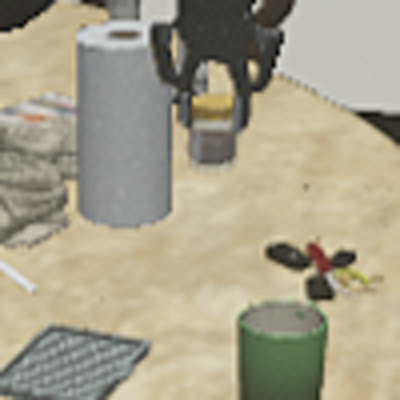

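Request:
{"method": "send_rows", "body": {
  "steps": [
    [[-1.5,-0.2,0,0,0],[-3,-0.4,0,0,0],[-3.9,-0.45,0,0,0],[-3.9,-0.45,0,0,0],[-3.9,-0.45,0,0,0],[-3.9,-0.45,0,0,0],[-3.9,-0.45,0,0,0],[-3.9,-0.45,0,0,0],[-3.9,-0.45,0,0,0],[-3.9,-0.45,0,0,0]]
  ]
}}

```text
clock: 5.17
position: [530.0, -87.2, 193.7]
ee_rot: [-0.677, 0.736, 0.016, -0.002]
contact_force: [0.7, -0.5, -1.2]
gripper_width: 46.3
```

```bash
python3 g.py 581.7 160.6 200
```

```text
t 5.17 p [530.  -87.2 193.7] theta 175.2 tilt [-0.0247  0.0212] w 46.3 F [ 0.7 -0.5 -1.2] turn -0.017
 to [581.7, 160.6, 200.0] shift cm [-25.14  -3.07  -0.23] rows 7
```

Request:
{"method": "send_rows", "body": {
  "steps": [
    [[-3.9,-0.45,-0.1,0,0],[-3.9,-0.45,-0.1,0,0],[-3.9,-0.45,0,0,0],[-3.5,-0.45,0,0,0],[-2.5,-0.3,0,0,0],[-1.5,-0.2,0,0,0],[-0.5,0,0,0,0]]
  ]
}}

```text
clock: 5.75
position: [559.1, 126.1, 185.6]
ee_rot: [-0.68, 0.733, 0.024, -0.011]
contact_force: [-0.0, 0.2, -2.3]
gripper_width: 46.1
```

```bash
python3 g.py 581.7 160.6 100 581.7 160.6 44.6
```

```text
t 5.75 p [559.1 126.1 185.6] theta 175.7 tilt [-0.0487  0.019 ] w 46.1 F [-0.   0.2 -2.3] turn -0.009
 to [581.7, 160.6, 100.0] shift cm [-3.48 -2.41  8.51] rows 3
 to [581.7, 160.6, 44.6] shift cm [ 0.08 -0.28  5.53] rows 2
```

Request:
{"method": "send_rows", "body": {
  "steps": [
    [[-1.2,-0.8,2.0,0,0],[-1.2,-0.8,2.5,0,0],[-0.8,-0.6,2.0,0,0],[-0.4,-0.3,1.0,0,0]]
  ]
}}

```text
clock: 6.08
position: [580.1, 164.1, 105.8]
ee_rot: [-0.68, 0.732, 0.024, -0.013]
contact_force: [-1.1, -0.5, -3.8]
gripper_width: 46.2
```

```bash
python3 g.py 581.7 160.6 90 581.7 160.6 44.6
```

```text
t 6.08 p [580.1 164.1 105.8] theta 175.8 tilt [-0.0518  0.0184] w 46.2 F [-1.1 -0.5 -3.8] turn -0.007
 to [581.7, 160.6, 90.0] shift cm [ 0.36 -0.27  1.56] rows 1
 to [581.7, 160.6, 44.6] shift cm [ 0.07 -0.24  4.53] rows 2
```

Request:
{"method": "send_rows", "body": {
  "steps": [
    [[0.2,-0.25,0.6,0,0],[0.2,-0.2,0.8,0,0],[0.1,-0.15,0.8,0,0],[0,-0.1,0.4,0,0]]
  ]
}}

```text
clock: 6.42
position: [582.6, 156.4, 74.1]
ee_rot: [-0.68, 0.733, 0.026, -0.017]
contact_force: [-0.1, -0.2, -3.2]
gripper_width: 45.7
```

```bash
python3 g.py 583 160 44.6
```

```text
t 6.42 p [582.6 156.4  74.1] theta 175.7 tilt [-0.0595  0.0147] w 45.7 F [-0.1 -0.2 -3.2] turn -0.008
 to [583.0, 160.0, 44.6] shift cm [-0.33 -0.19  2.95] rows 1
```

Request:
{"method": "send_rows", "body": {
  "steps": [
    [[-0.2,-0.15,0.7,0,0],[-0.2,-0.1,0.7,0,0],[-0.1,-0.05,0.6,0,0],[0,-0.05,0.5,0,0]]
  ]
}}

```text
clock: 6.75
position: [586.5, 160.6, 49.0]
ee_rot: [-0.679, 0.734, 0.025, -0.015]
contact_force: [-0.5, -0.0, -2.7]
gripper_width: 46.3
```

```bash
python3 g.py 583 160 44.6
```

```text
t 6.75 p [586.5 160.6  49. ] theta 175.6 tilt [-0.0555  0.0165] w 46.3 F [-0.5 -0.  -2.7] turn -0.011
 to [583.0, 160.0, 44.6] shift cm [0.1  0.32 0.46] rows 1
```

Request:
{"method": "send_rows", "body": {
  "steps": [
    [[0.1,0.3,0.25,0,0],[0,0.1,0.25,0,0],[0,0,0.2,0,0]]
  ]
}}

```text
clock: 7.0
position: [582.9, 160.2, 45.2]
ee_rot: [-0.68, 0.733, 0.024, -0.014]
contact_force: [-2.8, -1.3, 9.8]
gripper_width: 46.0
```

```bash
python3 g.py 583 160 44.6
```

```text
t 7.0 p [582.9 160.2  45.2] theta 175.7 tilt [-0.0534  0.0152] w 46.0 F [-2.8 -1.3  9.8] turn -0.008
 to [583.0, 160.0, 44.6] shift cm [ 0.02 -0.01  0.06] rows 1
```

Request:
{"method": "send_rows", "body": {
  "steps": [
    [[0,0,-0.05,0,1],[0,0,-0.05,0,1],[0,0,-0.05,0,1],[0,0,-0.05,0,1],[0,0,-0.5,0,1],[0,0,-1.5,0,1],[0,0,-3,0,1],[0,0,-4,0,1],[0,0,-4,0,1],[0,0,-2,0,1]]
  ]
}}

```text
clock: 7.83
position: [588.8, 156.8, 200.7]
ee_rot: [-0.68, 0.732, 0.024, -0.019]
contact_force: [0.7, 1.2, 0.8]
gripper_width: 85.3
```

```bash
python3 g.py 560 246.5 180 560 246.5 70
```

```text
t 7.83 p [588.8 156.8 200.7] theta 175.8 tilt [-0.0611  0.0101] w 85.3 F [0.7 1.2 0.8] turn -0.008
 to [560.0, 246.5, 180.0] shift cm [-8.72  3.4   2.33] rows 3
 to [560.0, 246.5, 70.0] shift cm [ 0.06 -0.68 10.98] rows 3
```

Request:
{"method": "send_rows", "body": {
  "steps": [
    [[-2,0.8,0.5,0,1],[-2.8,1.1,0.6,0,1],[-2.2,0.8,0.5,0,1],[-1.2,0.4,0.3,0,1],[-0.4,0.1,0.1,0,1]]
  ]
}}

```text
clock: 8.25
position: [567.0, 247.9, 195.4]
ee_rot: [-0.679, 0.734, 0.021, -0.008]
contact_force: [0.3, -0.2, -1.0]
gripper_width: 85.3
```

```bash
python3 g.py 560 246.5 140 560 246.5 70; python3 -c "
from h import *
for n in('top','side'):
  p,_=optics.get_image(n); cv2.imwrite(f'pics/{n}3.png',p)
a=proj('side',[565,200,60]); b=proj('top',[565,200,50])
f=lambda n,c,s:cv2.resize(cv2.imread(f'pics/{n}3.png')[int(c[1])-s:int(c[1])+s,int(c[0])-s:int(c[0])+s],(400,400),interpolation=2)
cv2.imwrite('pics/c3.png',np.hstack([f('side',a,60),f('top',b,40)]))
"
```

```text
t 8.25 p [567.  247.9 195.4] theta 175.6 tilt [-0.0409  0.0197] w 85.3 F [ 0.3 -0.2 -1. ] turn -0.011
 to [560.0, 246.5, 140.0] shift cm [0.29 0.46 5.56] rows 2
 to [560.0, 246.5, 70.0] shift cm [ 0.12 -0.3   6.99] rows 2
```

View pics/c3.png

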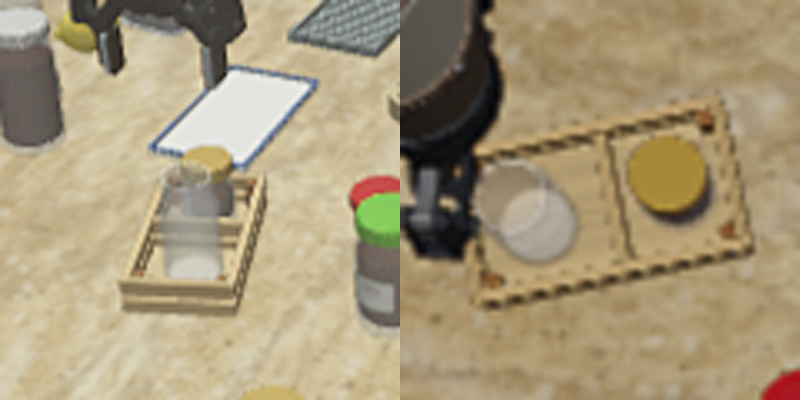

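Request:
{"method": "send_rows", "body": {
  "steps": [
    [[0.15,0.25,1.5,0,1],[0.15,0.2,2.5,0,1],[0,0,2.0,0,1],[0,0,1,0,1]]
  ]
}}

```text
clock: 8.68
position: [563.4, 243.1, 127.2]
ee_rot: [-0.678, 0.735, 0.02, -0.005]
contact_force: [-0.0, -0.6, -1.1]
gripper_width: 85.6
```

```bash
python3 g.py 560 246.5 70
```

```text
t 8.68 p [563.4 243.1 127.2] theta 175.4 tilt [-0.0337  0.0221] w 85.6 F [-0.  -0.6 -1.1] turn -0.014
 to [560.0, 246.5, 70.0] shift cm [-0.2   0.16  5.73] rows 2
```

Request:
{"method": "send_rows", "body": {
  "steps": [
    [[-0.1,0.1,1.5,0,1],[-0.1,0.1,1.7,0,1],[-0.1,0,1.5,0,1],[0,0,0.7,0,1]]
  ]
}}

```text
clock: 9.02
position: [561.5, 243.1, 70.8]
ee_rot: [-0.676, 0.736, 0.019, -0.006]
contact_force: [0.2, -0.3, 0.6]
gripper_width: 85.2
```

```bash
python3 g.py 560 246.5 66
```

```text
t 9.02 p [561.5 243.1  70.8] theta 175.2 tilt [-0.0341  0.02  ] w 85.2 F [ 0.2 -0.3  0.6] turn -0.018
 to [560.0, 246.5, 66.0] shift cm [-0.32  0.16  0.49] rows 1
```

Request:
{"method": "send_rows", "body": {
  "steps": [
    [[-0.3,0.15,0.3,0,1],[-0.1,0,0.1,0,0],[0,0,0,0,0],[0,0,0,0,0],[0,0,0,0,0],[0,0,0,0,0],[0,0,0,0,0],[0,0,0,0,0]]
  ]
}}

```text
clock: 9.68
position: [562.1, 246.4, 68.9]
ee_rot: [-0.676, 0.737, 0.018, -0.005]
contact_force: [-0.4, 0.4, -1.7]
gripper_width: 50.2
```

```bash
python3 g.py 575 246 200 576 -284.5 200
```

```text
t 9.68 p [562.1 246.4  68.9] theta 175.1 tilt [-0.0319  0.0208] w 50.2 F [-0.4  0.4 -1.7] turn -0.02
 to [575.0, 246.0, 200.0] shift cm [ -0.31  -0.85 -13.15] rows 4
 to [576.0, -284.5, 200.0] shift cm [52.83 -4.66 -1.11] rows 13
```

Request:
{"method": "send_rows", "body": {
  "steps": [
    [[0,0,-0.7,0,0],[0,0,-1.5,0,0],[0,0,-3,0,0],[0,0,-4,0,0],[0,0,-3.5,0,0],[0.5,0,-1.5,0,0],[1.5,0,-0.3,0,0],[3,-0.2,0,0,0],[3.8,-0.3,0,0,0],[3.8,-0.3,0,0,0]]
  ]
}}

```text
clock: 10.52
position: [562.3, 116.5, 218.4]
ee_rot: [-0.679, 0.734, 0.019, -0.006]
contact_force: [1.4, 0.3, -1.8]
gripper_width: 50.7
```

```bash
python3 g.py 576 -284.5 200
```

```text
t 10.52 p [562.3 116.5 218.4] theta 175.6 tilt [-0.0339  0.0191] w 50.7 F [ 1.4  0.3 -1.8] turn -0.01
 to [576.0, -284.5, 200.0] shift cm [39.9  -4.5   1.02] rows 10
```

Request:
{"method": "send_rows", "body": {
  "steps": [
    [[3.9,-0.45,0,0,0],[3.9,-0.45,0,0,0],[3.9,-0.45,0,0,0],[3.9,-0.45,0,0,0],[3.9,-0.45,0,0,0],[3.9,-0.45,0,0,0],[3.9,-0.45,0,0,0],[3.5,-0.4,0,0,0],[2.0,-0.2,0,0,0],[0.7,0,0,0,0]]
  ]
}}

```text
clock: 11.35
position: [557.5, -246.9, 201.9]
ee_rot: [-0.676, 0.736, 0.026, -0.012]
contact_force: [0.9, 0.8, -2.0]
gripper_width: 50.6
```

```bash
python3 g.py 576 -284.5 120 576 -284.5 69.9
```

```text
t 11.35 p [ 557.5 -246.9  201.9] theta 175.2 tilt [-0.0532  0.0216] w 50.6 F [ 0.9  0.8 -2. ] turn -0.018
 to [576.0, -284.5, 120.0] shift cm [ 3.73 -2.61  7.99] rows 3
 to [576.0, -284.5, 69.9] shift cm [ 0.09 -0.27  5.  ] rows 2
```

Request:
{"method": "send_rows", "body": {
  "steps": [
    [[1,-0.7,2,0,0],[1.3,-0.9,2.4,0,0],[1.1,-0.7,2,0,0],[0.6,-0.4,1.5,0,0],[0.2,-0.1,0.7,0,0]]
  ]
}}

```text
clock: 11.77
position: [572.8, -294.3, 109.7]
ee_rot: [-0.674, 0.738, 0.027, -0.012]
contact_force: [-0.4, -0.4, -2.0]
gripper_width: 50.2
```

```bash
python3 g.py 576 -284.5 69.9
```

```text
t 11.77 p [ 572.8 -294.3  109.7] theta 174.8 tilt [-0.0538  0.0237] w 50.2 F [-0.4 -0.4 -2. ] turn -0.024
 to [576.0, -284.5, 69.9] shift cm [-0.93 -0.46  3.98] rows 2
```

Request:
{"method": "send_rows", "body": {
  "steps": [
    [[-0.4,-0.2,0.9,0,0],[-0.3,-0.2,0.9,0,0],[-0.2,-0.1,0.8,0,0],[0,0,0.5,0,0]]
  ]
}}

```text
clock: 12.1
position: [575.1, -282.9, 75.2]
ee_rot: [-0.674, 0.738, 0.029, -0.013]
contact_force: [0.3, 0.2, -1.2]
gripper_width: 50.5
```

```bash
python3 g.py 576 -284.5 69.9
```

```text
t 12.1 p [ 575.1 -282.9   75.2] theta 174.8 tilt [-0.0572  0.0251] w 50.5 F [ 0.3  0.2 -1.2] turn -0.024
 to [576.0, -284.5, 69.9] shift cm [ 0.16 -0.13  0.52] rows 1
```

Request:
{"method": "send_rows", "body": {
  "steps": [
    [[0,0,0.3,0,0],[0,0,0.25,0,0],[0,0,0.2,0,0]]
  ]
}}

```text
clock: 12.35
position: [575.1, -281.2, 68.3]
ee_rot: [-0.675, 0.737, 0.028, -0.013]
contact_force: [-3.4, 0.5, 8.9]
gripper_width: 50.1
```

```bash
python3 g.py 576 -284.5 69.9
```

```text
t 12.35 p [ 575.1 -281.2   68.3] theta 175.0 tilt [-0.057   0.0241] w 50.1 F [-3.4  0.5  8.9] turn -0.02
 to [576.0, -284.5, 69.9] shift cm [ 0.32 -0.11 -0.17] rows 1
```

Request:
{"method": "send_rows", "body": {
  "steps": [
    [[0,0,-0.05,0,1],[0,0,-0.05,0,1],[0,0,-0.05,0,1],[0,0,-0.05,0,1],[0,0,-0.5,0,1],[0,0,-1.5,0,1],[0,0,-3,0,1],[0,0,-4,0,1],[0,0,-4,0,1],[0,0,-3,0,1]]
  ]
}}

```text
clock: 13.18
position: [581.4, -284.6, 232.4]
ee_rot: [-0.675, 0.737, 0.033, -0.016]
contact_force: [0.5, -0.9, 0.0]
gripper_width: 85.1
```

```bash
python3 g.py 420 238.9 200; python3 -c "
from h import *
p,_=optics.get_image('side'); a=proj('side',[576,-284,40]).astype(int); b=proj('side',[581,160,40]).astype(int)
f=lambda a,s:cv2.resize(p[a[1]-s:a[1]+s,a[0]-s:a[0]+s],(400,400),interpolation=2)
cv2.imwrite('pics/c4.png',np.hstack([f(a,35),f(b,45)]))
"
```

```text
t 13.18 p [ 581.4 -284.6  232.4] theta 175.0 tilt [-0.0682  0.0274] w 85.1 F [ 0.5 -0.9  0. ] turn -0.021
 to [420.0, 238.9, 200.0] shift cm [-50.63  20.38   5.77] rows 14
```

View pics/c4.png

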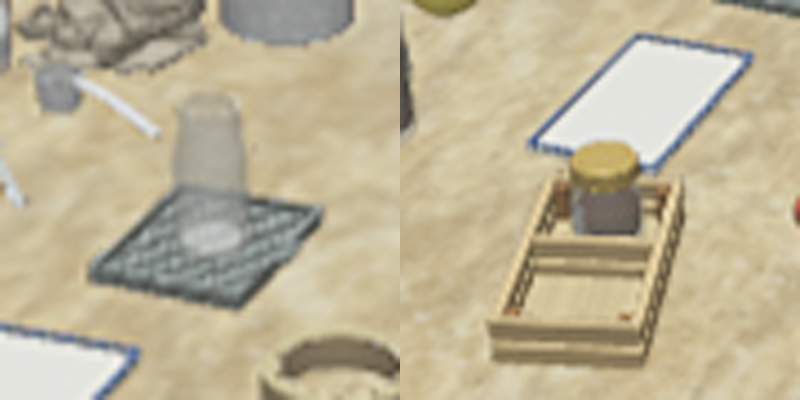

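Request:
{"method": "send_rows", "body": {
  "steps": [
    [[-2,0.7,0.1,0,1],[-3.7,1.3,0.2,0,1],[-3.7,1.4,0.2,0,1],[-3.7,1.4,0.2,0,1],[-3.7,1.4,0.2,0,1],[-3.7,1.4,0.2,0,1],[-3.7,1.4,0.2,0,1],[-3.7,1.4,0.2,0,1],[-3.7,1.4,0.2,0,1],[-3.7,1.4,0.2,0,1]]
  ]
}}

```text
clock: 14.07
position: [484.9, 83.0, 240.3]
ee_rot: [-0.67, 0.742, 0.018, -0.006]
contact_force: [1.2, 0.4, -0.8]
gripper_width: 85.2
```

```bash
python3 g.py 378.4 238.9 200
```

```text
t 14.07 p [484.9  83.  240.3] theta 174.1 tilt [-0.0333  0.0195] w 85.2 F [ 1.2  0.4 -0.8] turn -0.036
 to [378.4, 238.9, 200.0] shift cm [-14.34  12.04   4.69] rows 5
```

Request:
{"method": "send_rows", "body": {
  "steps": [
    [[-3,2.5,0.8,-0.03,1],[-3,2.5,0.8,0,1],[-3,2.5,0.8,0,1],[-2.5,2,0.8,0,1],[-1.5,1.3,0.8,0,1],[-0.7,0.6,0.3,0,1]]
  ]
}}

```text
clock: 14.57
position: [375.4, 240.9, 206.1]
ee_rot: [-0.684, 0.729, 0.018, 0.001]
contact_force: [0.5, -0.7, 0.8]
gripper_width: 85.3
```

```bash
python3 g.py 378.4 238.9 140  378.4 238.9 48
```

```text
t 14.57 p [375.4 240.9 206.1] theta 176.3 tilt [-0.0236  0.0273] w 85.3 F [ 0.5 -0.7  0.8] turn 0.002
 to [378.4, 238.9, 140.0] shift cm [ 0.35 -0.48  6.59] rows 2
 to [378.4, 238.9, 48.0] shift cm [ 0.24 -0.23  9.19] rows 3
```

Request:
{"method": "send_rows", "body": {
  "steps": [
    [[0.2,-0.2,1.8,0,1],[0.15,-0.2,2.5,0,1],[0.1,-0.1,2.3,0,1],[0,0,1.5,0,1],[0,0,0.5,0,1]]
  ]
}}

```text
clock: 14.98
position: [378.0, 243.8, 121.2]
ee_rot: [-0.687, 0.726, 0.019, 0.007]
contact_force: [-0.7, -0.0, 0.4]
gripper_width: 85.4
```

```bash
python3 g.py 378.4 238.9 48
```

```text
t 14.98 p [378.  243.8 121.2] theta 176.8 tilt [-0.0149  0.0373] w 85.4 F [-0.7 -0.   0.4] turn 0.011
 to [378.4, 238.9, 48.0] shift cm [ 0.75 -0.19  7.3 ] rows 2
```

Request:
{"method": "send_rows", "body": {
  "steps": [
    [[0.3,-0.05,1.5,0,1],[0.3,0,2.2,0,1],[0.2,0,2,0,1],[0.1,0,1.2,0,1],[0,0,0.5,0,1]]
  ]
}}

```text
clock: 15.4
position: [379.9, 240.0, 48.0]
ee_rot: [-0.687, 0.726, 0.019, 0.012]
contact_force: [0.1, 0.2, -0.1]
gripper_width: 85.7
```

```bash
python3 g.py 378.4 238.9 46
```

```text
t 15.4 p [379.9 240.   48. ] theta 176.9 tilt [-0.0076  0.0442] w 85.7 F [ 0.1  0.2 -0.1] turn 0.012
 to [378.4, 238.9, 46.0] shift cm [0.12 0.14 0.2 ] rows 1
```

Request:
{"method": "send_rows", "body": {
  "steps": [
    [[0.1,0.15,0,0,1],[0,0,0,0,0],[0,0,0,0,0],[0,0,0,0,0],[0,0,0,0,0],[0,0,0,0,0],[0,0,0,0,0],[0,0,0,0,0]]
  ]
}}

```text
clock: 16.07
position: [377.9, 239.1, 50.3]
ee_rot: [-0.687, 0.726, 0.019, 0.013]
contact_force: [0.2, 0.4, -5.1]
gripper_width: 63.4
```

```bash
python3 g.py 378.4 238.9 200 564 242.7 200
```

```text
t 16.07 p [377.9 239.1  50.3] theta 176.8 tilt [-0.0077  0.0455] w 63.4 F [ 0.2  0.4 -5.1] turn 0.011
 to [378.4, 238.9, 200.0] shift cm [ -0.66   0.1  -14.96] rows 4
 to [564.0, 242.7, 200.0] shift cm [ -1.42 -18.51  -0.13] rows 5
```

Request:
{"method": "send_rows", "body": {
  "steps": [
    [[0,0,-0.7,0,0],[0,0,-1.5,0,0],[0,0,-3,0,0],[0,0,-3.5,0,0],[0,-0.5,-2.5,0,0],[0,-1.5,-0.8,0,0],[-0.2,-3,-0.2,0,0],[-0.3,-3.6,-0.1,0,0],[-0.3,-3.6,-0.1,0,0],[-0.3,-2.5,0,0,0]]
  ]
}}

```text
clock: 16.9
position: [523.7, 231.2, 180.9]
ee_rot: [-0.688, 0.725, 0.02, 0.009]
contact_force: [-0.2, 0.7, -5.7]
gripper_width: 63.4
```

```bash
python3 g.py 564 242.7 150
```

```text
t 16.9 p [523.7 231.2 180.9] theta 177.0 tilt [-0.014   0.0406] w 63.4 F [-0.2  0.7 -5.7] turn 0.014
 to [564.0, 242.7, 150.0] shift cm [-1.23 -4.02  3.07] rows 2
```

Request:
{"method": "send_rows", "body": {
  "steps": [
    [[-0.4,-1.2,0.9,0.01,0],[-0.4,-1.3,1.1,0,0],[-0.3,-1,1,0,0],[-0.2,-0.5,0.6,0,0],[0,-0.1,0.3,0,0]]
  ]
}}

```text
clock: 17.32
position: [571.9, 242.2, 139.7]
ee_rot: [-0.682, 0.731, 0.019, 0.009]
contact_force: [-0.4, 0.1, -6.0]
gripper_width: 63.2
```

```bash
python3 g.py 564 242.7 100 564 242.7 56.3
```

```text
t 17.32 p [571.9 242.2 139.7] theta 176.1 tilt [-0.0132  0.0408] w 63.2 F [-0.4  0.1 -6. ] turn -0.002
 to [564.0, 242.7, 100.0] shift cm [0.16 0.72 3.98] rows 1
 to [564.0, 242.7, 56.3] shift cm [ 0.17 -0.07  4.37] rows 2
```

Request:
{"method": "send_rows", "body": {
  "steps": [
    [[0.05,0.35,0.8,0,0],[0.05,0.3,1.0,0,0],[0,0.15,0.8,0,0],[0,0.05,0.5,0,0]]
  ]
}}

```text
clock: 17.65
position: [559.9, 242.4, 107.2]
ee_rot: [-0.682, 0.731, 0.02, 0.008]
contact_force: [0.5, 0.3, -5.1]
gripper_width: 63.5
```

```bash
python3 g.py 564 242.7 56.3
```

```text
t 17.65 p [559.9 242.4 107.2] theta 176.1 tilt [-0.0154  0.0402] w 63.5 F [ 0.5  0.3 -5.1] turn -0.003
 to [564.0, 242.7, 56.3] shift cm [ 0.14 -0.5   5.08] rows 2
```

Request:
{"method": "send_rows", "body": {
  "steps": [
    [[0,-0.25,0.7,0,0],[0,-0.15,0.9,0,0],[0,-0.05,0.9,0,0],[0,0,0.5,0,0]]
  ]
}}

```text
clock: 17.98
position: [563.3, 243.8, 75.8]
ee_rot: [-0.683, 0.73, 0.02, 0.009]
contact_force: [-0.7, -0.1, -5.3]
gripper_width: 63.3
```

```bash
python3 g.py 564 242.7 56.3
```

```text
t 17.98 p [563.3 243.8  75.8] theta 176.2 tilt [-0.014   0.0411] w 63.3 F [-0.7 -0.1 -5.3] turn -0.001
 to [564.0, 242.7, 56.3] shift cm [ 0.19 -0.11  1.95] rows 1
```

Request:
{"method": "send_rows", "body": {
  "steps": [
    [[0.1,-0.05,0.5,0,0],[0,0,0.5,0,0],[0,0,0.4,0,0],[0,0,0.3,0,0]]
  ]
}}

```text
clock: 18.32
position: [563.7, 243.4, 56.1]
ee_rot: [-0.683, 0.73, 0.02, 0.008]
contact_force: [0.5, 0.4, -5.2]
gripper_width: 63.6
```

```bash
python3 g.py 564 242.7 56.3
```

```text
t 18.32 p [563.7 243.4  56.1] theta 176.2 tilt [-0.0146  0.0404] w 63.6 F [ 0.5  0.4 -5.2] turn -0.001
 to [564.0, 242.7, 56.3] shift cm [ 0.06 -0.03 -0.02] rows 1
```

Request:
{"method": "send_rows", "body": {
  "steps": [
    [[0,0,0.2,0,0],[0,0,0.2,0,0]]
  ]
}}

```text
clock: 18.48
position: [563.8, 243.6, 55.8]
ee_rot: [-0.683, 0.73, 0.019, 0.008]
contact_force: [-4.7, -1.7, 7.4]
gripper_width: 63.2
```

```bash
python3 g.py 564 242.7 56.3
```

```text
t 18.48 p [563.8 243.6  55.8] theta 176.3 tilt [-0.0147  0.039 ] w 63.2 F [-4.7 -1.7  7.4] turn 0.001
 to [564.0, 242.7, 56.3] shift cm [ 0.08 -0.03 -0.05] rows 1
```

Request:
{"method": "send_rows", "body": {
  "steps": [
    [[0,0,-0.05,0,1],[0,0,-0.05,0,1],[0,0,-0.05,0,1],[0,0,-0.05,0,1],[0,0,-0.5,0,1],[0,0,-1.5,0,1],[0,0,-3,0,1],[0,0,-3.5,0,1],[0,0,-3,0,1],[0,0,-1,0,1]]
  ]
}}

```text
clock: 19.32
position: [568.3, 239.1, 191.6]
ee_rot: [-0.684, 0.729, 0.017, 0.011]
contact_force: [0.6, 0.4, 0.8]
gripper_width: 85.2
```

```bash
python3 g.py 431.7 391.7 170; python3 -c "
from h import *
p,_=optics.get_image('side'); b=proj('side',[571,200,50]).astype(int)
f=lambda a,s:cv2.resize(p[a[1]-s:a[1]+s,a[0]-s:a[0]+s],(400,400),interpolation=2)
cv2.imwrite('pics/c5.png',f(b,50))
"
```

```text
t 19.32 p [568.3 239.1 191.6] theta 176.4 tilt [-0.0072  0.0401] w 85.2 F [0.6 0.4 0.8] turn 0.003
 to [431.7, 391.7, 170.0] shift cm [-14.27  14.57   2.86] rows 6
```

View pics/c5.png

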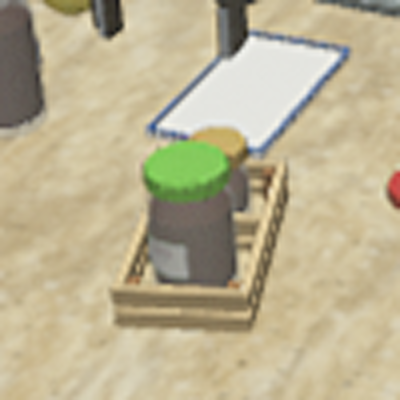

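Green and small jars stand in their bays (crop ~(190,215) and (225,170)). On to the gold lid.

Request:
{"method": "send_rows", "body": {
  "steps": [
    [[-1.2,1.2,0,0,1],[-2.5,2.5,0.4,0,1],[-2.8,2.8,0.5,0,1],[-2.8,2.8,0.6,0,1],[-2.2,2.3,0.6,0,1],[-1.2,1.3,0.6,0,1],[-0.4,0.5,0.4,0,1]]
  ]
}}

```text
clock: 19.95
position: [442.7, 384.5, 171.3]
ee_rot: [-0.681, 0.731, 0.016, 0.018]
contact_force: [0.5, -0.8, 1.0]
gripper_width: 85.6
```

```bash
python3 g.py 431.7 391.7 60 431.7 391.7 0
```

```text
t 19.95 p [442.7 384.5 171.3] theta 176.0 tilt [0.0044 0.0488] w 85.6 F [ 0.5 -0.8  1. ] turn -0.004
 to [431.7, 391.7, 60.0] shift cm [-0.09  1.16 11.15] rows 3
 to [431.7, 391.7, 0.0] shift cm [0.29 0.01 5.99] rows 2
```

Request:
{"method": "send_rows", "body": {
  "steps": [
    [[0,0.4,1.8,0,1],[0,0.4,2.8,0,1],[0,0.25,2.8,0,1],[0,0.1,2,0,1],[0,0,1,0,1]]
  ]
}}

```text
clock: 20.37
position: [432.2, 393.9, 66.9]
ee_rot: [-0.683, 0.73, 0.017, 0.023]
contact_force: [0.3, -0.1, -0.5]
gripper_width: 85.1
```

```bash
python3 g.py 431.7 391.7 20 431.7 391.7 0
```

```text
t 20.37 p [432.2 393.9  66.9] theta 176.2 tilt [0.0106 0.0559] w 85.1 F [ 0.3 -0.1 -0.5] turn -0.0
 to [431.7, 391.7, 20.0] shift cm [0.49 0.07 4.67] rows 2
 to [431.7, 391.7, 0.0] shift cm [0.11 0.01 2.  ] rows 1
```

Request:
{"method": "send_rows", "body": {
  "steps": [
    [[0.2,0,1.2,0,1],[0.2,0,1.4,0,1],[0.1,0,1.4,0,1],[0,0,0.7,0,1]]
  ]
}}

```text
clock: 20.7
position: [434.3, 390.2, 16.9]
ee_rot: [-0.683, 0.73, 0.016, 0.023]
contact_force: [1.1, 0.7, 1.0]
gripper_width: 85.2
```

```bash
python3 g.py 431.7 391.7 -2
```

```text
t 20.7 p [434.3 390.2  16.9] theta 176.1 tilt [0.011  0.0546] w 85.2 F [1.1 0.7 1. ] turn -0.001
 to [431.7, 391.7, -2.0] shift cm [-0.03  0.28  1.89] rows 1
```

Request:
{"method": "send_rows", "body": {
  "steps": [
    [[0,0.2,0.6,0,1],[0,0.15,0.6,0,1],[0,0.05,0.4,0,1],[0,0,0.2,0,1]]
  ]
}}

```text
clock: 21.03
position: [431.7, 391.5, -2.1]
ee_rot: [-0.682, 0.731, 0.016, 0.023]
contact_force: [0.0, -0.0, 0.1]
gripper_width: 85.3
```

```bash
python3 g.py 431.7 391.7 -2;  python3 -c "
from h import *
p,_=optics.get_image('side'); b=proj('side',[431,391,20]).astype(int); print(b)
f=lambda a,s:cv2.resize(p[a[1]-s:a[1]+s,a[0]-s:a[0]+s],(400,400),interpolation=2)
cv2.imwrite('pics/c6.png',f(b,40))
"
```

```text
t 21.03 p [431.7 391.5  -2.1] theta 176.1 tilt [0.012  0.0551] w 85.3 F [ 0.  -0.   0.1] turn -0.003
 to [431.7, 391.7, -2.0] shift cm [-0.02  0.   -0.01] rows 1
[296 291]
```

View pics/c6.png

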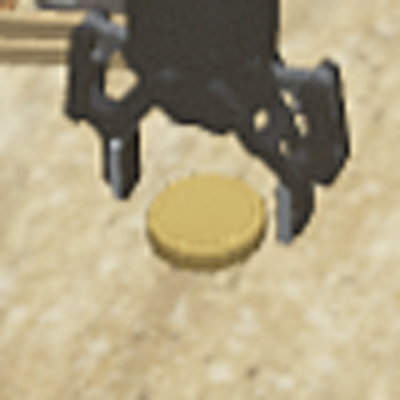

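Request:
{"method": "send_rows", "body": {
  "steps": [
    [[0,0,0,0,0],[0,0,0,0,0],[0,0,0,0,0],[0,0,0,0,0],[0,0,0,0,0],[0,0,0,0,0]]
  ]
}}

```text
clock: 21.58
position: [432.9, 393.4, 1.2]
ee_rot: [-0.683, 0.73, 0.016, 0.026]
contact_force: [0.4, -0.1, -0.2]
gripper_width: 56.9
```

```bash
python3 g.py 431.7 391.7 150
```

```text
t 21.58 p [432.9 393.4   1.2] theta 176.1 tilt [0.0155 0.0595] w 56.9 F [ 0.4 -0.1 -0.2] turn -0.001
 to [431.7, 391.7, 150.0] shift cm [ -0.73  -0.06 -14.86] rows 4
```

Request:
{"method": "send_rows", "body": {
  "steps": [
    [[0,0,0,0,0]]
  ]
}}

```text
clock: 21.67
position: [432.9, 393.4, 1.3]
ee_rot: [-0.683, 0.73, 0.016, 0.026]
contact_force: [-0.5, -0.1, -0.2]
gripper_width: 56.8
```

```bash
python3 g.py 431.7 391.7 150;  python3 -c "
from h import *
p,_=optics.get_image('side'); b=proj('side',[431,391,20]).astype(int); print(b)
f=lambda a,s:cv2.resize(p[a[1]-s:a[1]+s,a[0]-s:a[0]+s],(400,400),interpolation=2)
cv2.imwrite('pics/c7.png',f(b,40))
"
```

```text
t 21.67 p [432.9 393.4   1.3] theta 176.1 tilt [0.0156 0.0597] w 56.8 F [-0.5 -0.1 -0.2] turn -0.001
 to [431.7, 391.7, 150.0] shift cm [ -0.73  -0.06 -14.85] rows 4
[296 291]
```

View pics/c7.png

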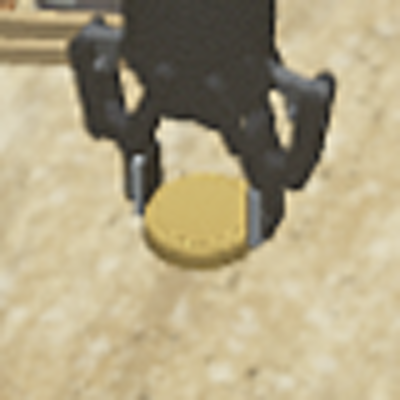

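Request:
{"method": "send_rows", "body": {
  "steps": [
    [[0,0,-0.7,0,0],[0,0,-1.5,0,0],[0,0,-3,0,0],[0,0,-4,0,0],[0,0,-3,0,0],[0,0,-1,0,0]]
  ]
}}

```text
clock: 22.22
position: [429.2, 382.5, 135.0]
ee_rot: [-0.683, 0.73, 0.015, 0.02]
contact_force: [0.2, 0.1, 0.2]
gripper_width: 56.4
```

Run:
```python
from g import *
a=np.radians(-3.8); x=np.array([np.cos(a),np.sin(a)]); y=np.array([-x[1],x[0]]); c=np.array([632.3,-34.1])
for s in(42,-42): print(s,c+s*y)
q=c-42*y; go([*q,150],[*q,5.3])
d=optics.get_image("side"); X=cloud("side",d[1]); hsv=cv2.cvtColor(d[0],cv2.COLOR_BGR2HSV)
m=(hsv[...,0]>15)&(hsv[...,0]<32)&(hsv[...,1]>120)&(abs(X-[432,393,100]).max(-1)<70)&(X[...,2]>60); P=X[m]; print(len(P))
if len(P)>20:
    Q=P[P[:,2]>np.median(P[:,2])-8]; A=np.c_[Q[:,:2]-Q[:,:2].mean(0),np.ones(len(Q))]; print(Q.mean(0),np.linalg.lstsq(A,Q[:,2],rcond=None)[0], P.min(0),P.max(0))
```

```text
42 [635.08350382   7.80766167]
-42 [629.51649618 -76.00766167]
t 22.22 p [429.2 382.5 135. ] theta 176.1 tilt [0.0087 0.0486] w 56.4 F [0.2 0.1 0.2] turn -0.002
 to [np.float64(629.5164961831999), np.float64(-76.00766166826611), 150] shift cm [ 44.26 -23.11  -3.55] rows 13
 to [np.float64(629.5164961831999), np.float64(-76.00766166826611), 5.3] shift cm [ 0.71  0.08 14.45] rows 4
115
[424.0297917  400.38428347 147.25486541] [ 2.75451080e-02 -1.67551835e-01  1.47254865e+02] [400.22541764 358.82545902 137.97237567] [457.5010138  413.09768219 167.71199481]
```

Request:
{"method": "send_rows", "body": {
  "steps": [
    [[1,-0.3,-1.5,0,0],[2.5,-1,-1.8,0,0],[3.5,-1.7,-1,0,0],[3.6,-1.9,-0.4,0,0],[3.6,-1.9,0,0,0],[3.6,-1.9,0,0,0],[3.6,-1.9,0,0,0],[3.6,-1.9,0,0,0],[3.6,-1.9,0,0,0],[3.6,-1.9,0,0,0]]
  ]
}}

```text
clock: 23.1
position: [572.4, 45.3, 171.9]
ee_rot: [-0.688, 0.725, 0.016, 0.025]
contact_force: [0.8, 1.1, 0.1]
gripper_width: 56.7
```

```bash
python3 g.py 629.5 -76 100
```

```text
t 23.1 p [572.4  45.3 171.9] theta 177.0 tilt [0.0145 0.0571] w 56.7 F [0.8 1.1 0.1] turn 0.014
 to [629.5, -76.0, 100.0] shift cm [12.22 -6.25  6.57] rows 4
```

Request:
{"method": "send_rows", "body": {
  "steps": [
    [[3,-1.6,1,0.012,0],[3,-1.6,1.6,0,0],[2.5,-1.3,1.8,0,0],[1.5,-0.7,1.4,0,0],[0.5,-0.2,0.6,0,0]]
  ]
}}

```text
clock: 23.52
position: [624.5, -71.5, 100.3]
ee_rot: [-0.681, 0.732, 0.015, 0.026]
contact_force: [-0.4, 0.6, -0.3]
gripper_width: 56.6
```

```bash
python3 g.py 629.5 -76 50 629.5 -76 5.3
```

```text
t 23.52 p [624.5 -71.5 100.3] theta 175.8 tilt [0.0183 0.0572] w 56.6 F [-0.4  0.6 -0.3] turn -0.007
 to [629.5, -76.0, 50.0] shift cm [ 0.71 -0.46  5.  ] rows 2
 to [629.5, -76.0, 5.3] shift cm [0.26 0.06 4.46] rows 2
```

Request:
{"method": "send_rows", "body": {
  "steps": [
    [[0.25,-0.2,1.3,0,0],[0.25,-0.15,1.8,0,0],[0.2,-0.1,1.6,0,0],[0.1,0,1,0,0]]
  ]
}}

```text
clock: 23.85
position: [629.6, -77.0, 39.7]
ee_rot: [-0.68, 0.733, 0.015, 0.027]
contact_force: [-0.1, 0.9, -0.9]
gripper_width: 56.8
```

```bash
python3 g.py 629.5 -76 5.3; python3 -c "
from h import *
p,_=optics.get_image('side'); b=proj('side',[629,-76,30]).astype(int); print(b)
f=lambda a,s:cv2.resize(p[a[1]-s:a[1]+s,a[0]-s:a[0]+s],(500,500),interpolation=2)
cv2.imwrite('pics/c8.png',f(b,40))
"
```

```text
t 23.85 p [629.6 -77.   39.7] theta 175.7 tilt [0.019  0.0574] w 56.8 F [-0.1  0.9 -0.9] turn -0.009
 to [629.5, -76.0, 5.3] shift cm [0.1  0.07 3.44] rows 1
[290 193]
```

View pics/c8.png

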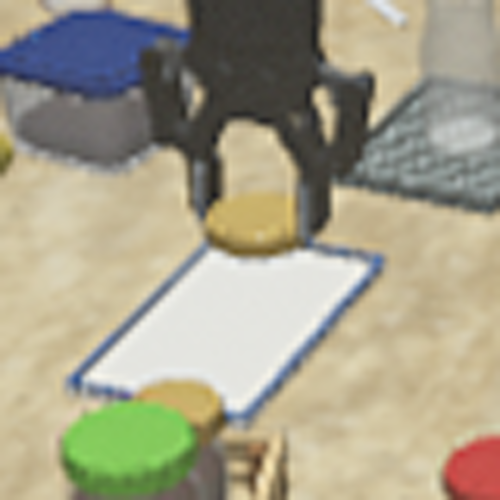

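Request:
{"method": "send_rows", "body": {
  "steps": [
    [[0,0,0.7,0,0],[0,0,0.8,0,0],[0,0,0.7,0,0],[0,0,0.4,0,0]]
  ]
}}

```text
clock: 24.23
position: [629.5, -72.6, 11.6]
ee_rot: [-0.681, 0.731, 0.015, 0.026]
contact_force: [-0.0, 0.0, 0.6]
gripper_width: 56.7
```

```bash
python3 g.py 629.5 -76 5.3
```

```text
t 24.23 p [629.5 -72.6  11.6] theta 175.9 tilt [0.018  0.0577] w 56.7 F [-0.   0.   0.6] turn -0.005
 to [629.5, -76.0, 5.3] shift cm [ 0.37 -0.02  0.61] rows 1
```

Request:
{"method": "send_rows", "body": {
  "steps": [
    [[0.2,0,0.25,0,0],[0.1,0,0.25,0,0],[0,0,0.15,0,0]]
  ]
}}

```text
clock: 24.48
position: [629.8, -74.7, 4.6]
ee_rot: [-0.682, 0.731, 0.015, 0.027]
contact_force: [-1.0, 0.4, -0.3]
gripper_width: 57.0
```

```bash
python3 g.py 629.5 -76 5.3
```

```text
t 24.48 p [629.8 -74.7   4.6] theta 176.0 tilt [0.0189 0.0577] w 57.0 F [-1.   0.4 -0.3] turn -0.004
 to [629.5, -76.0, 5.3] shift cm [ 0.13  0.02 -0.08] rows 1
```

Request:
{"method": "send_rows", "body": {
  "steps": [
    [[0,0,0.05,0,0.85],[0,0,0,0,0.85],[0,0,0,0,0.85],[0,0,-0.3,0,0.85],[0,0,-1,0,0.85],[0,0,-2,0,0.9],[0,0,-3,0,1],[0,0,-4,0,1],[0,0,-4,0,1],[0,0,-2,0,1]]
  ]
}}

```text
clock: 25.32
position: [623.7, -85.4, 172.0]
ee_rot: [-0.681, 0.731, 0.018, 0.022]
contact_force: [2.1, -0.7, 0.1]
gripper_width: 85.7
```

```bash
python3 g.py 438.2 75.8 150; python3 -c "
from h import *
p,_=optics.get_image('side'); b=proj('side',[629,-60,30]).astype(int); print(b)
f=lambda a,s:cv2.resize(p[a[1]-s:a[1]+s,a[0]-s:a[0]+s],(400,400),interpolation=2)
cv2.imwrite('pics/c9.png',f(b,45))
"
```

```text
t 25.32 p [623.7 -85.4 172. ] theta 175.9 tilt [0.0084 0.056 ] w 85.7 F [ 2.1 -0.7  0.1] turn -0.005
 to [438.2, 75.8, 150.0] shift cm [-14.62  19.66   2.95] rows 7
[289 195]
```

View pics/c9.png

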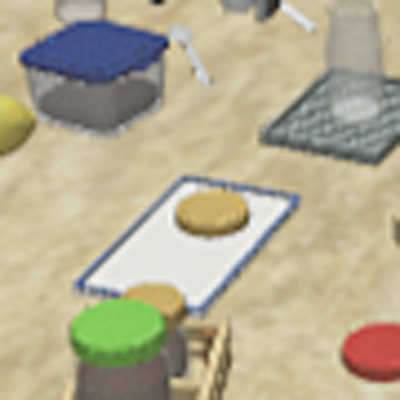

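Request:
{"method": "send_rows", "body": {
  "steps": [
    [[-1.2,1.6,0,0,1],[-2.2,3,0.2,0,1],[-2.3,3.1,0.4,0,1],[-2.3,3.1,0.5,0,1],[-2.3,3.1,0.5,0,1],[-1.8,2.5,0.5,0,1],[-1,1.3,0.5,0,1],[-0.4,0.5,0.3,0,1]]
  ]
}}

```text
clock: 26.03
position: [451.9, 65.5, 160.8]
ee_rot: [-0.679, 0.733, 0.008, 0.035]
contact_force: [-0.1, 0.1, 0.4]
gripper_width: 85.3
```

```bash
python3 g.py 438.2 75.8 60
```

```text
t 26.03 p [451.9  65.5 160.8] theta 175.6 tilt [0.0395 0.059 ] w 85.3 F [-0.1  0.1  0.4] turn -0.011
 to [438.2, 75.8, 60.0] shift cm [-0.3   1.8  10.06] rows 3
```

Request:
{"method": "send_rows", "body": {
  "steps": [
    [[0,0.5,1.8,0,1],[0,0.5,2.8,0,1],[0,0.5,2.6,0,1],[0,0.2,1.6,0,1],[0,0.1,0.8,0,1]]
  ]
}}

```text
clock: 26.45
position: [441.8, 75.5, 67.9]
ee_rot: [-0.681, 0.731, 0.005, 0.043]
contact_force: [0.3, 0.6, -0.3]
gripper_width: 85.3
```

```bash
python3 g.py 438.2 75.8 20
```

```text
t 26.45 p [441.8  75.5  67.9] theta 175.8 tilt [0.0561 0.0659] w 85.3 F [ 0.3  0.6 -0.3] turn -0.007
 to [438.2, 75.8, 20.0] shift cm [0.33 0.61 4.75] rows 2
```

Request:
{"method": "send_rows", "body": {
  "steps": [
    [[0.15,0.25,1.2,0,1],[0.15,0.25,1.4,0,1],[0.1,0.15,1.4,0,1],[0,0,0.7,0,1]]
  ]
}}

```text
clock: 26.78
position: [440.7, 75.0, 19.5]
ee_rot: [-0.681, 0.731, 0.004, 0.045]
contact_force: [0.1, -0.6, 0.8]
gripper_width: 85.3
```

```bash
python3 g.py 438.2 75.8 -1
```

```text
t 26.78 p [440.7  75.   19.5] theta 175.8 tilt [0.0601 0.0669] w 85.3 F [ 0.1 -0.6  0.8] turn -0.007
 to [438.2, 75.8, -1.0] shift cm [0.09 0.37 2.03] rows 1
```

Request:
{"method": "send_rows", "body": {
  "steps": [
    [[0,0.2,0.6,0,1],[0,0.15,0.6,0,1],[0,0.1,0.5,0,1],[0,0,0.2,0,1]]
  ]
}}

```text
clock: 27.12
position: [439.3, 76.8, -0.7]
ee_rot: [-0.68, 0.731, 0.004, 0.046]
contact_force: [0.1, 0.1, -1.1]
gripper_width: 85.5
```

```bash
python3 g.py 438.2 75.8 -1
```

```text
t 27.12 p [439.3  76.8  -0.7] theta 175.8 tilt [0.062  0.0674] w 85.5 F [ 0.1  0.1 -1.1] turn -0.008
 to [438.2, 75.8, -1.0] shift cm [0.11 0.11 0.01] rows 1
```

Request:
{"method": "send_rows", "body": {
  "steps": [
    [[0.05,0.05,0.05,0,0],[0,0,0,0,0],[0,0,0,0,0],[0,0,0,0,0],[0,0,0,0,0],[0,0,0,0,0],[0,0,0,0,0]]
  ]
}}

```text
clock: 27.7
position: [440.4, 77.2, 1.4]
ee_rot: [-0.681, 0.731, 0.003, 0.048]
contact_force: [-1.0, 0.8, -0.9]
gripper_width: 57.0
```

```bash
python3 g.py 438.2 75.8 130
```

```text
t 27.7 p [440.4  77.2   1.4] theta 175.8 tilt [0.0662 0.0694] w 57.0 F [-1.   0.8 -0.9] turn -0.006
 to [438.2, 75.8, 130.0] shift cm [ -0.8   -0.58 -12.82] rows 4
```

Gripped like the gold one. Lift, then go to (635, 8).

Request:
{"method": "send_rows", "body": {
  "steps": [
    [[0,0,-0.7,0,0],[0,0,-1.5,0,0],[0,0,-3,0,0],[0,0,-3.5,0,0],[0,0,-2.5,0,0],[0,-0.5,-0.8,0,0]]
  ]
}}

```text
clock: 28.2
position: [434.4, 66.7, 125.0]
ee_rot: [-0.681, 0.731, 0.004, 0.043]
contact_force: [0.2, 0.1, 0.4]
gripper_width: 57.0
```

```bash
python3 g.py 635 8 100
python3 - <<'E'
from h import *
d=optics.get_image("side"); X=cloud("side",d[1]); hsv=cv2.cvtColor(d[0],cv2.COLOR_BGR2HSV)
m=((hsv[...,0]<8)|(hsv[...,0]>172))&(hsv[...,1]>150)&(abs(X-[440,77,120]).max(-1)<75); P=X[m]; print(len(P),np.median(P,0))
E
```

```text
t 28.2 p [434.4  66.7 125. ] theta 175.9 tilt [0.0573 0.0637] w 57.0 F [0.2 0.1 0.4] turn -0.006
 to [635.0, 8.0, 100.0] shift cm [  4.63 -20.27   3.26] rows 6
157 [431.94305248  75.75246403 139.87477874]
```

Request:
{"method": "send_rows", "body": {
  "steps": [
    [[0.4,-1.5,0.1,0,0],[0.7,-3,0.3,0,0],[0.8,-3.7,0.5,0,0],[0.8,-3.7,0.6,0,0],[0.8,-3.5,0.6,0,0],[0.6,-2.5,0.5,0,0],[0.4,-1.5,0.4,0,0],[0.1,-0.4,0.2,0,0]]
  ]
}}

```text
clock: 28.92
position: [637.3, 5.9, 99.9]
ee_rot: [-0.682, 0.73, 0.004, 0.045]
contact_force: [0.3, 0.7, 0.2]
gripper_width: 57.0
```

```bash
python3 g.py 635 8 40
```

```text
t 28.92 p [637.3   5.9  99.9] theta 175.9 tilt [0.0605 0.0671] w 57.0 F [0.3 0.7 0.2] turn -0.005
 to [635.0, 8.0, 40.0] shift cm [0.23 0.58 5.97] rows 2
```

Request:
{"method": "send_rows", "body": {
  "steps": [
    [[0,0.2,1.3,0,0],[0.1,0.2,1.8,0,0],[0.1,0.1,1.6,0,0],[0,0.1,1,0,0]]
  ]
}}

```text
clock: 29.25
position: [634.6, 7.5, 39.4]
ee_rot: [-0.681, 0.731, 0.004, 0.045]
contact_force: [0.3, -0.7, 0.1]
gripper_width: 57.0
```

```bash
python3 g.py 635 8 5
```

```text
t 29.25 p [634.6   7.5  39.4] theta 175.8 tilt [0.0601 0.067 ] w 57.0 F [ 0.3 -0.7  0.1] turn -0.007
 to [635.0, 8.0, 5.0] shift cm [0.19 0.15 3.43] rows 1
```

Request:
{"method": "send_rows", "body": {
  "steps": [
    [[0.1,0.05,0.7,0,0],[0.05,0.05,0.8,0,0],[0,0.05,0.7,0,0],[0,0,0.4,0,0]]
  ]
}}

```text
clock: 29.58
position: [631.5, 8.4, 9.6]
ee_rot: [-0.681, 0.731, 0.006, 0.043]
contact_force: [-0.4, -0.1, 0.0]
gripper_width: 57.2
```

```bash
python3 g.py 635 8 5
```

```text
t 29.58 p [631.5   8.4   9.6] theta 175.8 tilt [0.055  0.0663] w 57.2 F [-0.4 -0.1  0. ] turn -0.007
 to [635.0, 8.0, 5.0] shift cm [ 0.04 -0.33  0.47] rows 1
```

Request:
{"method": "send_rows", "body": {
  "steps": [
    [[0,-0.2,0.25,0,0],[0,-0.1,0.2,0,0]]
  ]
}}

```text
clock: 29.75
position: [634.8, 8.7, 4.8]
ee_rot: [-0.681, 0.731, 0.005, 0.043]
contact_force: [-0.5, -0.5, 0.3]
gripper_width: 57.1
```

```bash
python3 g.py 635 8 5
```

```text
t 29.75 p [634.8   8.7   4.8] theta 175.9 tilt [0.055  0.0662] w 57.1 F [-0.5 -0.5  0.3] turn -0.006
 to [635.0, 8.0, 5.0] shift cm [ 0.07 -0.02 -0.02] rows 1
```

Release, lift and back off towards the robot side to clear the view.

Request:
{"method": "send_rows", "body": {
  "steps": [
    [[0,0,0,0,0.85],[0,0,0,0,0.85],[0,0,0,0,0.85],[0,0,-0.3,0,0.85],[0,0,-1,0,0.85],[0,0,-2,0,0.9],[0,0,-3,0,1],[0,0,-4,0,1],[0,0,-4,0,1],[0,0,-4,0,1]]
  ]
}}

```text
clock: 30.58
position: [620.2, -4.6, 189.1]
ee_rot: [-0.681, 0.732, 0.01, 0.036]
contact_force: [1.2, 1.0, 0.3]
gripper_width: 85.4
```

Request:
{"method": "send_rows", "body": {
  "steps": [
    [[0,2,-2,0,1],[0,3,-1,0,1],[0,3,0,0,1],[0,3,0,0,1],[0,3,0,0,1],[0,3,0,0,1],[0,2,0,0,1],[0,1,0,0,1],[0,0,0,0,1]]
  ]
}}

```text
clock: 31.33
position: [416.1, 5.6, 232.5]
ee_rot: [-0.68, 0.731, -0.003, 0.054]
contact_force: [-0.9, 0.5, -0.2]
gripper_width: 85.2
```

Run:
```python
from g import *
go()
im={}
for n in("top","side"):
    p,d=optics.get_image(n); X=cloud(n,d); im[n]=p; h=cv2.cvtColor(p,cv2.COLOR_BGR2HSV); H,S=h[...,0].astype(int),h[...,1].astype(int)
    for nm,c,m,z,o,yaw in[("green",(564,243),(H>45)&(H<75)&(S>150),114,(572,205.6),12.1),("small",(581.7,160.6),(H>15)&(H<32)&(S>110),76,(572,205.6),12.1),("gold",(629.5,-76),(H>15)&(H<32)&(S>110),17,(632.3,-34.1),-3.8),("red",(635,8),((H<8)|(H>172))&(S>150),17,(632.3,-34.1),-3.8)]:
        k=m&(np.hypot(X[...,0]-c[0],X[...,1]-c[1])<48)&(abs(X[...,2]-z)<12); P=X[k]
        if len(P)<20: print(n,nm,"few",len(P)); continue
        if n=="top":
            v,u=np.nonzero(k); q=ray(n,u.mean(),v.mean(),z)[:2]
        else: q=(P[:,:2].max(0)+P[:,:2].min(0))/2
        a=np.radians(yaw); d2=q-np.array(o); print(n,nm,len(P),q.round(1),"local",(round(d2@[np.cos(a),np.sin(a)],1),round(d2@[-np.sin(a),np.cos(a)],1)),"ztop",np.median(P[:,2]).round(1),"expect",z)
cv2.imwrite("pics/end.png",np.vstack([cv2.resize(im["top"][120:270,150:480],None,fx=2,fy=2,interpolation=2)[:, :660],cv2.resize(im["side"][130:280,230:400],(340,300),interpolation=2) if 0 else cv2.resize(im["side"][120:270,180:510],(660,300),interpolation=2)]))
```

```text
t 31.33 p [416.1   5.6 232.5] theta 175.7 tilt [0.0829 0.0703] w 85.2 F [-0.9  0.5 -0.2] turn -0.008
top green 319 [562.2 243.1] local (np.float64(-1.7), np.float64(38.7)) ztop 113.4 expect 114
top small 198 [579.8 157. ] local (np.float64(-2.6), np.float64(-49.2)) ztop 75.5 expect 76
top gold 265 [629.  -73.9] local (np.float64(-0.6), np.float64(-39.9)) ztop 16.6 expect 17
top red 257 [634.5   8.7] local (np.float64(-0.6), np.float64(42.8)) ztop 16.7 expect 17
side green few 0
side small 68 [576.3 152.8] local (np.float64(-6.9), np.float64(-52.6)) ztop 77.6 expect 76
side gold 122 [623.6 -70.7] local (np.float64(-6.2), np.float64(-37.1)) ztop 18.3 expect 17
side red 127 [630.4  11.3] local (np.float64(-4.9), np.float64(45.2)) ztop 18.6 expect 17
```

View pics/end.png

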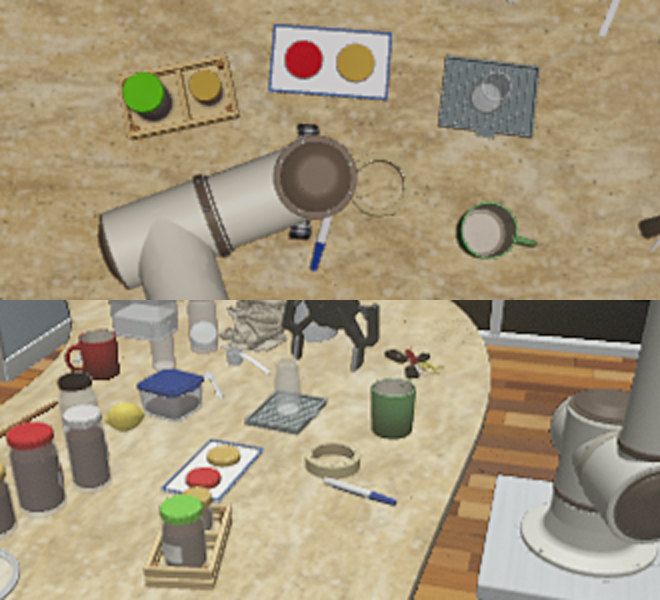

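```bash
python3 -c "
from bench import job; print(job.job_done())"
```

```text
the job is handed in; nothing more can be done
None
```

The jam bench is sorted and handed in at about 31 s. The small jar went into the smaller bay, the empty jar onto the draining tray, the green-lidded jar into the larger bay, and the gold and red lids side by side on the enamel tray.

**Last checks, from the top camera:**

| Item | Position in its tray or crate (mm) | Top height (mm) | Expected (mm) |
|---|---|---|---|
| Green jar | (-1.7, 38.7) | 113.4 | 114 |
| Small jar | (-2.6, -49.2) | 75.5 | 76 |
| Gold lid | (-0.6, -39.9) | 16.6 | 17 |
| Red lid | (-0.6, 42.8) | 16.7 | 17 |

- **Empty jar:** I checked it only by eye. It stands upright, with its base within about 1 px of the middle of the draining tray.
- **Mug and tape:** both look unmoved in the pictures; I did not measure them.
- **Side camera:** it put the small jar and lids 4 to 6 mm off the top view in x and 2 to 3 mm in y, still inside the limits. It gave no reading for the green jar. I trusted the top view, as its heights matched.
- **Tool tilt:** the tool drifted up to about 0.1 rad from vertical over the run. I allowed for it, and the jars and lids stood level in the final pictures.

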